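Set the bench centres and hold the spring centre open for an axle

TASK

Get the bench centres ready for the next wheel axle: slide the tailstock along the bed until its foot butts against the yellow stop, and lock it there by turning the orange wing knob clockwise until it is tight. Then draw the red-ball lever back, away from the headstock, until the point of the spring centre has gone right inside the tailstock's nose, and finish while still holding the lever there, so that the axle can be lifted in. Leave the axle on its rest, the dial gauge, the tin and the spanner where they are.

Things in the scene. Friction and masses are not known exactly. Their poses are not given: they have to be found in the camera images.
- bed: Black steel bed of the bench centres, screwed to the bench: 70 wide (its x), 640 long (its y), 45 high; two bright ways on top with a 14 slot between them; feet 94 wide near both ends. Origin at the centre of the underside. Its +y runs along the bed towards the headstock, z is up.
- head_point (a point): Tip of the fixed, pointed dead centre of the green headstock (foot 64 x 90, 95 high), 70 above the bed top, 55 from the headstock's middle. The headstock is bolted down at the +y part of the bed.
- stop_face (a point): Middle of the -y face of the yellow bed stop (66 across the bed, 24 along it, 22 high, two dark screw heads on top), 10 above the bed top; y axis along the bed towards the headstock. The stop is screwed down and does not move; the tailstock's foot shall butt on this face.
- tail_face (a point): Middle of the front (+y) end face of the green tailstock's foot, 10 above the bed top; axes as the bed's. The foot is 64 across the bed, 168 long and 16 thick (-168 to 0 along y from here). On it, 15 to 80 behind this face, stands the casting, 42 wide, up to 95 above the bed; the wing knob stands 145 behind this face.
- tailstock (a joint): Position of the tailstock along the bed, m, growing towards the headstock. Unlocked it slides at about 1.5 N (it weighs about 1 kg); moving it by holding the wing knob works well.
- clamp_grip (a point): Centre of the orange wing of the clamp knob, 43 above the bed top. The wing is a bar 14 thick (this frame's x), 54 long (its y) and 26 high, on a 22 wide steel hub that stands on the foot; from here it is 27 down to the foot's top (13 of wing, then 14 clear beside the hub). The axis of turning is vertical through this point.
- clamp (a joint): Angle of the wing knob, rad, growing as it is turned clockwise seen from above (tightened). Loose up to about 0.25; beyond that it grips the bed more and more (about 30 N of hold along the bed at 1.0 and 40 N at 1.25), with a dead stop at 1.3. It takes 0.12 N m loose and about 0.2 N m near the end, and stays where it is left. At 0 the wing's long axis is turned 0.6 rad anticlockwise from the bed's y axis, at 1.2 it is 0.6 rad clockwise from it.
- lever_ball (a point): Centre of the red ball, 28 in diameter, on top of the upright lever (10 thick steel rod) that rises out of the tailstock casting. The lever's pivot crosses the bed 125 below the ball at rest along the rod, 38 above the bed top, and 50 behind tail_face. At rest the lever leans 0.2 rad towards the headstock, the ball then being some 160 above the bed top; nothing stands within 70 of the ball at its own height.
- lever (a joint): Angle of the lever from rest, rad, growing as the ball is drawn back away from the headstock (along the bed's -y); 0 to 0.5 (stop). It draws the spring centre back 32 mm per rad: the point is level with the nose's face at 0.375, which moves the ball back 47 mm. The return spring takes 4.7 N at the ball to start and 9 N at 0.4; let go, the lever flies back. Pulled while the tailstock is not locked, the tailstock slides instead.
- centre_point (a point): Point of the spring centre (12 thick, 60 degree steel cone), 70 above the bed top. At rest it stands 12 out of the nose towards the headstock.
- tail_nose (a point): Centre of the flat front face of the tailstock's steel nose (30 in diameter), 5 behind tail_face and 70 above the bed top.
- axle: Steel wheel axle 150 long, 10 thick with two 17 wide nuts, lying loose along y on its wooden rest beyond the bed. Origin at its middle. Bystander.
- rest: Wooden rest 60 x 130, 40 high, with two V notches for the axle. Origin at the centre of its underside. Bystander.
- gauge: Dial gauge on a grey magnet base 50 x 60 x 55, rod up to 175, dial 56 wide hanging 65 to its -y side at 150. Origin under the base. Bystander.
- tin: Blue and steel grease tin, 60 across, 55 high. Origin under its centre. Bystander.
- spanner: Steel spanner 150 long lying along its x. Bystander.

How it is judged:
By the outcome, as a careful person would: the job done as asked, in the order asked, and still so for the second after the job is handed in, while the arm keeps its last pose, push and grip.
It also fails if it takes over 61 s, if anything falls off the work surface, if the arm or the gripper's body presses on something with over 40 N, if the wrist force passes 120 N, or if a joint passes its speed limit or range.

ROBOT

A 7-joint arm with a two-finger parallel gripper is mounted at the origin on the work surface. World frame = base frame: x ahead of the robot, y to its left, z up, the work surface at z = 0. Lengths are in m, angles in degrees, forces in N, time in s.
With the tool pointing down it reaches from about 0.425 to 0.875 m from the base axis. Payload 4.7 kg.
Tool frame: the origin (TCP) lies on the centre line of the jaws, within the pads' length; the fingertips stand 19 mm ahead of it and the grasp point (between the pads) is the TCP; z points along the fingers, y is the line along which they close (so a half turn about z gives the same grasp; the last joint's range is limited). The gripper opens to 87 mm and grips with 3 to 60 N. Pads are 19 mm wide; open, the fingers measure 117 mm over their backs; the gripper's body (75 mm by 190 mm) begins 51 mm behind the grasp point.
Start: joints at [-68.062, 18.392, -4.016, 83.108, 1.295, 78.541, -3.26], TCP at [0.234, 0.606, 0.242] pointing down, gripper open.
Joint ranges: [-163.93, 163.93], [-17.29, 119.83], [-79.2, 71.16], [3.27, 140.29], [-89.18, 269.18], [5.43, 117.66], [-154.24, 154.24]. Speed limits (degrees/s): [147.25, 147.25, 180, 180, 180, 180, 180].

INTERFACE

Orientations are given as [roll, pitch, yaw] about the fixed x, y, z axes, in that order (R = Rz(yaw) Ry(pitch) Rx(roll)).
In Python, from cell import env, imaging gives the robot as it stands.
- The arm moves only by the shell command python3 -m crank 'ROWS' [OPENING] [FORCE]. ROWS is JSON, a list of rows, each an object of numbers: "x", "y", "z": the shift along the tool's x, y, z in m; "turn": the turn about the tool's z in rad. In form: [{"x": .., "y": .., "z": .., "turn": ..}, ...]. A call has 1 to 12 rows; each row is the pose to reach, as a shift and turn from the pose commanded when the call began, along the tool's axes at that moment; what a row does not reach only later rows make up. A row lasts 1/8 s, in which the tool goes at most 62.5 mm and 10.7 degrees, less where a joint would pass 70% of its speed; a pose out of reach is approached as far as the arm can. A call with a gripper value outside its range is refused whole. OPENING is the finger opening in m, from 0 to 0.087, set as the call begins (- or left out, the last holds). The fingers move at their own pace and stop on an object; FORCE is the grip in N (left out, the last holds). Time passes only in rows, so rows that repeat a pose let the fingers close. It gives the time, the measured TCP pose, the force, the opening and the grip force at its end, in the units of the state.
- env.get_obs(): the state, without advancing time (a new reading comes with each control period).
- imaging.read_camera(name): name is "scene" or "top" or "wrist"; returns the picture (420x560x3 uint8, red, green, blue); there is no depth.
- imaging.get_calibration(name): a dict with "camera_matrix" (3x3 intrinsics, pixels), "position" and "attitude" of the camera in the world. Camera axes: x right, y up, looking along -z (the intrinsics and any distortion apply to the point x, -y, -z); pixel columns grow to the right and rows downward; lengths in m; the calibration is good to about 2 mm. The wrist camera is an equidistant fisheye: a pixel r from the principal point sees the ray r / f radians off the axis. A picture is of the moment at which its call begins: read the wrist's pose just before it. get_calibration takes no time and is no camera call; for the wrist camera it gives the pose at the moment of the call.
- env.sign_off(): hands the job in; it is judged then, once.
The state is a dict: "time_s": time; "qpos": joint angles; "joint_velocities": joint speeds; "effort": joint torques, N m; "tool_pos": TCP position; "tool_rot": TCP orientation; "force": force on the tool from outside, world axes, zero at the start; "wrist_torque": the same for the moment, N m; "grip_width": finger opening in m; "grasp_force": force on a finger pad.
Only numpy, scipy, OpenCV 4.12 (cv2) and the standard library are available. Lean on these libraries where they do the work, as an engineer would, in place of code of your own. Each camera call takes 0.05 s, during which the arm holds its last target. There are 200 camera calls.

## Working session

There is one attempt and no reset: what is moved stays moved. The work goes in short steps, Python scripts to look and compute and a shell command to move; the robot and the scene stay as the last step left them, time stands still between calls to the robot, and variables do not carry over. Pictures are saved under pics/ and viewed, at most 10 in all, crops included, and the job is handed in when it is done.

```bash
ls; mkdir -p pics
python3 - <<'E'
from cell import env, imaging
import cv2
o=env.get_obs(); print({k:o[k] for k in('time_s','tool_pos','tool_rot','force','grip_width')})
for n in('scene','top'):
    im=imaging.read_camera(n); cv2.imwrite(f'pics/{n}0.png',im[:,:,::-1]); print(n,imaging.get_calibration(n))
E
```

```text
pics
{'time_s': 0.0, 'tool_pos': array([0.23419425, 0.60578771, 0.24046304]), 'tool_rot': array([-1.79890053e+02,  6.70703549e-03,  1.58868894e+02]), 'force': array([ 0.36685532,  0.446084  , -0.39057814]), 'grip_width': 0.08701543951913282}
scene {'camera_matrix': array([[413.93622332,   0.        , 283.02206568],
       [  0.        , 413.93622332, 208.05126473],
       [  0.        ,   0.        ,   1.        ]]), 'position': array([0.81458561, 0.39927155, 0.79531137]), 'attitude': array([ 35.00597757,  -0.52650544, 146.14783529])}
top {'camera_matrix': array([[443.73979637,   0.        , 286.00948958],
       [  0.        , 443.73979637, 207.33406513],
       [  0.        ,   0.        ,   1.        ]]), 'position': array([4.84929610e-01, 7.23888529e-04, 1.11277071e+00]), 'attitude': array([ 4.41742037e+00,  7.08786738e-02, -8.98135260e+01])}
```

View pics/scene0.png

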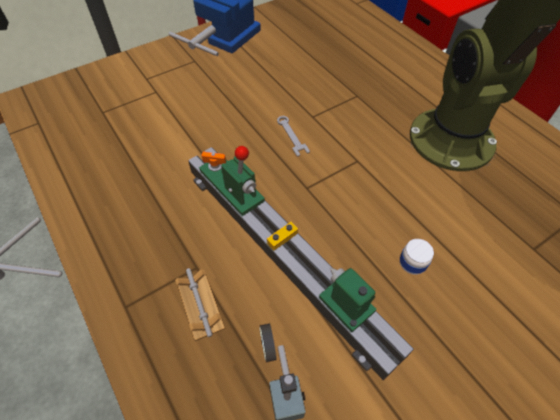

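View pics/top0.png

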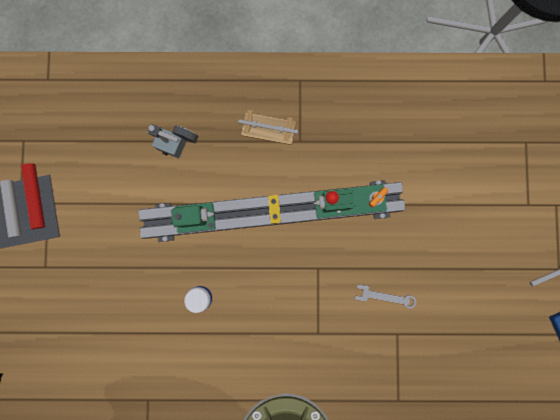

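The scene view shows the orange knob at about (213,158), the red ball at (242,153), the yellow stop at (283,235) and the headstock at (350,295). In the top view they are at (379,197), (332,198), (274,209) and (190,216). The gap from foot to stop is about 36 px in the top view.

```bash
cat > h.py <<'E'
from cell import env, imaging
import cv2, numpy as np
from scipy.spatial.transform import Rotation as R
H={'orange':((5,200,150),(14,255,255)),'yellow':((20,150,100),(32,255,255)),'red':((174,170,70),(180,255,255)),'red2':((0,170,70),(3,255,255)),'green':((60,80,20),(85,255,200))}
def mask(im,c):
    h=cv2.cvtColor(im,cv2.COLOR_RGB2HSV); m=cv2.inRange(h,*map(np.array,H[c]))
    if c=='red': m|=cv2.inRange(h,*map(np.array,H['red2']))
    return m
def blobs(m,amin=15):
    n,l,s,c=cv2.connectedComponentsWithStats(m)
    return [(s[i,4],c[i].round(1),s[i,:4],l==i) for i in range(1,n) if s[i,4]>=amin]
def ray(cal,uv,fish=False):
    K=cal['camera_matrix']; p=np.array([(uv[0]-K[0,2])/K[0,0],(uv[1]-K[1,2])/K[1,1]])
    if fish:
        r=np.hypot(*p); d=np.array([*(p/max(r,1e-9)*np.sin(r)),np.cos(r)])
    else: d=np.array([*p,1.])
    d=d*[1,-1,-1]
    return cal['position'],R.from_euler('xyz',cal['attitude'],degrees=True).apply(d/np.linalg.norm(d))
def onz(cal,uv,z,fish=False):
    o,d=ray(cal,uv,fish); return o+d*(z-o[2])/d[2]
def tri(rs):
    A=sum(np.eye(3)-np.outer(d,d) for o,d in rs); b=sum((np.eye(3)-np.outer(d,d))@o for o,d in rs); return np.linalg.solve(A,b)
E
python3 - <<'E'
from h import *
np.set_printoptions(precision=4,suppress=True)
for n in('scene','top'):
    im=cv2.imread(f'pics/{n}0.png')[:,:,::-1].copy(); cal=imaging.get_calibration(n)
    for c,z in(('orange',.095),('yellow',.062),('red',.205),('green',.061)):
        for a,ce,bb,l in blobs(mask(im,c)):
            if 190<ce[1]<215 or n=='scene':
                rr=cv2.minAreaRect(np.argwhere(l)[:,::-1].astype(np.float32)); print(n,c,a,ce,bb,onz(cal,ce,z))
                if n=='top' and c in('orange','yellow'):
                    b=cv2.boxPoints(rr); print([onz(cal,q,z)[:2] for q in b])
E
```

```text
scene orange 124 [212.9 156.2] [202 152  23  10] [ 0.5885 -0.2107  0.095 ]
scene yellow 386 [282.  235.5] [267 221  31  29] [0.5632 0.0328 0.062 ]
scene red 2165 [438.4  17.1] [403   0  92  49] [-0.0918 -0.2203  0.205 ]
scene red 28 [200.6  20.4] [198  18   7   6] [ 0.4301 -0.5405  0.205 ]
scene red 2383 [543.7  78.8] [514  21  46 100] [-0.1069  0.0877  0.205 ]
scene red 127 [241.1 152.4] [235 146  13  14] [ 0.5742 -0.0938  0.205 ]
scene green 394 [237.1 171.1] [222 158  32  26] [ 0.5529 -0.169   0.061 ]
scene green 783 [231.1 190.4] [200 163  64  51] [ 0.5923 -0.1278  0.061 ]
scene green 1823 [349.1 298.6] [320 269  56  62] [0.5346 0.2172 0.061 ]
top yellow 213 [274.  208.5] [268 195  12  28] [0.5632 0.0308 0.062 ]
[array([0.595 , 0.0454]), array([0.597 , 0.0212]), array([0.5314, 0.0159]), array([0.5295, 0.04  ])]
top red 863 [ 32.5 195.8] [ 22 164  23  65] [0.5772 0.5237 0.205 ]
top red 122 [331.7 197.2] [326 191  12  13] [ 0.5762 -0.0918  0.205 ]
top green 1244 [351.9 202.1] [315 185  71  33] [ 0.5792 -0.1544  0.061 ]
top green 70 [320.2 193.9] [315 190  16  11] [ 0.5985 -0.0791  0.061 ]
```

Ball, knob and stop agree across views. The bed yaw is about 5.7°, the knob is at about (0.588,-0.211), and the gap to the stop is about 88 mm. I'll move above the knob.

```bash
python3 -m crank '[{"x":-0.03,"y":-0.03,"z":-0.03,"turn":0.05},{"x":-0.07,"y":-0.07,"z":-0.06,"turn":0.1},{"x":-0.11,"y":-0.11,"z":-0.06,"turn":0.15},{"x":-0.15,"y":-0.152,"z":-0.06,"turn":0.2},{"x":-0.19,"y":-0.193,"z":-0.06,"turn":0.25},{"x":-0.23,"y":-0.234,"z":-0.06,"turn":0.3},{"x":-0.27,"y":-0.274,"z":-0.06,"turn":0.35},{"x":-0.31,"y":-0.315,"z":-0.06,"turn":0.4},{"x":-0.35,"y":-0.356,"z":-0.06,"turn":0.45},{"x":-0.39,"y":-0.396,"z":-0.06,"turn":0.5},{"x":-0.43,"y":-0.437,"z":-0.06,"turn":0.5},{"x":-0.47,"y":-0.478,"z":-0.06,"turn":0.5}]' 0.087 20
```

```text
time_s: 1.6
tool_pos: [0.5007, -0.0107, 0.3014]
tool_rot: [180.0, -0.0, 130.2]
force: [1.4, 0.9, 0.1]
grip_width: 0.0871
grasp_force: 0.0
```

```bash
python3 -m crank '[{"x":-0.05,"y":-0.015},{"x":-0.1,"y":-0.03},{"x":-0.155,"y":-0.047},{"x":-0.209,"y":-0.063,"z":0.02},{"x":-0.209,"y":-0.063,"z":0.06},{"x":-0.209,"y":-0.063,"z":0.06}]'
python3 - <<'E'
from h import *
np.set_printoptions(precision=4,suppress=True)
o=env.get_obs(); cal=imaging.get_calibration('wrist'); im=imaging.read_camera('wrist'); cv2.imwrite('pics/w1.png',im[:,:,::-1])
print(cal,o['tool_pos'],o['tool_rot'])
for a,ce,bb,l in blobs(mask(im,'orange'),40):
    rr=cv2.minAreaRect(np.argwhere(l)[:,::-1].astype(np.float32)); b=[onz(cal,q,.101,True)[:2] for q in cv2.boxPoints(rr)]
    print(a,ce,bb,onz(cal,ce,.101,True),np.mean(b,0),b)
    e=[b[1]-b[0],b[2]-b[1]]; e=max(e,key=np.linalg.norm); print('heading',np.degrees(np.arctan2(e[1],e[0]))%180)
E
```

```text
{'camera_matrix': array([[325.1923,   0.    , 282.9159],
       [  0.    , 325.1923, 212.5477],
       [  0.    ,   0.    ,   1.    ]]), 'position': array([0.4514, 0.0472, 0.4445]), 'attitude': array([-16.4158,  -0.0963,  40.2171])} [ 0.5007 -0.0107  0.3014] [179.9743  -0.0124 130.2362]
114 [238.9 339.4] [229 329  17  24] [ 0.586  -0.2018  0.101 ] [ 0.5865 -0.2036] [array([ 0.5656, -0.1977]), array([ 0.5743, -0.1811]), array([ 0.6074, -0.2089]), array([ 0.5987, -0.2267])]
heading 140.00625066364188invalid input
```

View pics/w1.png

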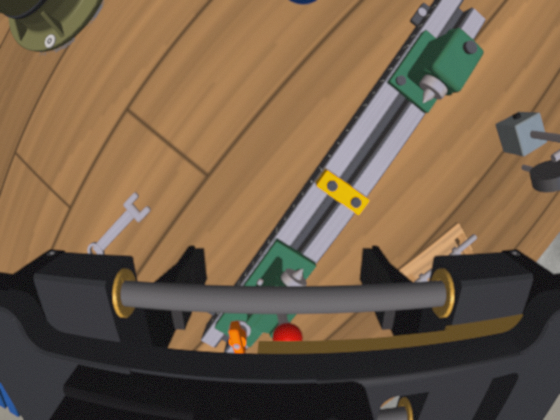

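The wrist view from the old pose shows the knob at (239,339) beside the ball at (288,335), and the stop at (343,192). The move was refused because its rows were incomplete, so I'll resend it with all the keys.

```bash
python3 -m crank '[{"x":-0.05,"y":-0.015,"z":0,"turn":0},{"x":-0.1,"y":-0.03,"z":0,"turn":0},{"x":-0.155,"y":-0.047,"z":0,"turn":0},{"x":-0.209,"y":-0.063,"z":0.02,"turn":0},{"x":-0.209,"y":-0.063,"z":0.06,"turn":0},{"x":-0.209,"y":-0.063,"z":0.1,"turn":0},{"x":-0.209,"y":-0.063,"z":0.1,"turn":0}]'
python3 - <<'E'
from h import *
np.set_printoptions(precision=4,suppress=True)
o=env.get_obs(); cal=imaging.get_calibration('wrist'); im=imaging.read_camera('wrist'); cv2.imwrite('pics/w2.png',im[:,:,::-1])
print(o['tool_pos'],o['tool_rot'])
for a,ce,bb,l in blobs(mask(im,'orange'),40):
    rr=cv2.minAreaRect(np.argwhere(l)[:,::-1].astype(np.float32)); b=[onz(cal,q,.101,True)[:2] for q in cv2.boxPoints(rr)]
    print(a,ce,bb,onz(cal,ce,.101,True),np.mean(b,0),b)
    e=[b[1]-b[0],b[2]-b[1]]; e=max(e,key=np.linalg.norm); print('heading',np.degrees(np.arctan2(e[1],e[0]))%180)
E
```

```text
time_s: 2.52
tool_pos: [0.5851, -0.208, 0.198]
tool_rot: [-179.8, -0.3, 130.2]
force: [0.5, 0.2, 0.4]
grip_width: 0.0872
grasp_force: 0.0
[ 0.5851 -0.208   0.198 ] [-179.751    -0.3428  130.2162]
57 [279.  196.8] [272 194  16   9] [ 0.5708 -0.196   0.101 ] [ 0.5714 -0.1964] [array([ 0.5655, -0.1991]), array([ 0.5734, -0.1902]), array([ 0.5774, -0.1937]), array([ 0.5694, -0.2027])]
heading 48.54763939223304
89 [290.8 227.7] [288 204   7  51] [ 0.5938 -0.2091  0.101 ] [ 0.5947 -0.2105] [array([ 0.5784, -0.1973]), array([ 0.5804, -0.1951]), array([ 0.6111, -0.2235]), array([ 0.609 , -0.2258])]
heading 137.18274313967638
61 [275.4 225.5] [272 212   7  31] [ 0.5834 -0.2154  0.101 ] [ 0.5844 -0.2165] [array([ 0.5742, -0.2092]), array([ 0.5758, -0.2074]), array([ 0.5946, -0.2238]), array([ 0.593 , -0.2257])]
heading 138.8644108802693
```

View pics/w2.png

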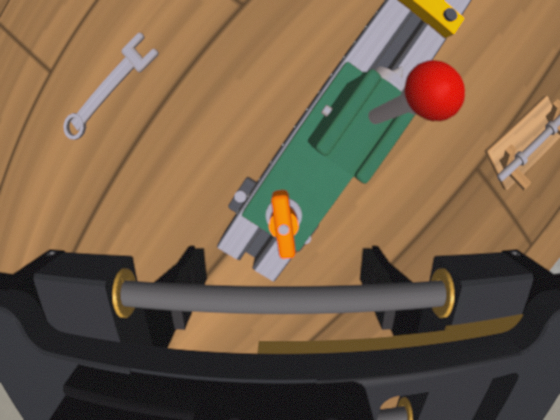

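The wrist view shows the wing from about (279,193) to (289,257), and it looks turned a few degrees from my assumed heading. I'll check the bed's heading and the wing with a wider mask on the same picture.

Run:
```python
from h import *
np.set_printoptions(precision=4,suppress=True)
cal=imaging.get_calibration('wrist'); im=cv2.imread('pics/w2.png')[:,:,::-1].copy()
hsv=cv2.cvtColor(im,cv2.COLOR_RGB2HSV); m=cv2.inRange(hsv,(4,190,120),(19,255,255)); m=cv2.morphologyEx(m,cv2.MORPH_CLOSE,np.ones((9,9)))
for a,ce,bb,l in blobs(m,150):
    p=np.array([onz(cal,q,.098,True)[:2] for q in np.argwhere(l)[:,::-1]]).astype(np.float32)
    r=cv2.minAreaRect(p*1000); b=cv2.boxPoints(r); e=max([b[1]-b[0],b[2]-b[1]],key=np.linalg.norm)
    print(a,bb,r,'heading',np.degrees(np.arctan2(e[1],e[0]))%180)
f=[onz(cal,q,.061,True)[:2] for q in((243,217),(350,62))]; d=f[1]-f[0]; print('foot edge',f,np.linalg.norm(d),np.degrees(np.arctan2(d[1],d[0])))
c=cv2.fitLine; 
for a,ce,bb,l in blobs(mask(im,'red'),300): print('ball',ce,onz(cal,ce,.205,True))
```

```text
1186 [269 191  29  67] ((591.0043334960938, -213.4546356201172), (22.43572998046875, 55.463504791259766), 35.048553466796875) heading 125.04858
foot edge [array([ 0.5659, -0.2407]), array([ 0.5478, -0.0729])] 0.16878061373949974 96.1653383403661
ball [434.6  90.3] [ 0.5791 -0.0938  0.205 ]
```

Bed heading is 96.2°, so the wing is at about 130°, as gripped. The knob is at about (0.5905,-0.213). Next I'll descend and grip.

```bash
python3 -m crank '[{"x":-0.003,"y":0.001,"z":0.03,"turn":0},{"x":-0.003,"y":0.001,"z":0.06,"turn":0},{"x":-0.003,"y":0.001,"z":0.085,"turn":0},{"x":-0.003,"y":0.001,"z":0.1,"turn":0},{"x":-0.003,"y":0.001,"z":0.104,"turn":0},{"x":-0.003,"y":0.001,"z":0.104,"turn":0}]' && python3 -m crank '[{"x":0,"y":0,"z":0,"turn":0},{"x":0,"y":0,"z":0,"turn":0},{"x":0,"y":0,"z":0,"turn":0},{"x":0,"y":0,"z":0,"turn":0},{"x":0,"y":0,"z":0,"turn":0},{"x":0,"y":0,"z":0,"turn":0},{"x":0,"y":0,"z":0,"turn":0},{"x":0,"y":0,"z":0,"turn":0}]' 0 25
```

```text
time_s: 3.32
tool_pos: [0.5907, -0.2111, 0.0987]
tool_rot: [179.9, 0.1, 130.2]
force: [0.1, -0.1, 0.7]
grip_width: 0.0868
grasp_force: 0.0
time_s: 4.32
tool_pos: [0.5885, -0.2116, 0.0973]
tool_rot: [-179.8, -0.1, 130.2]
force: [-1.0, 0.4, 2.8]
grip_width: 0.0151
grasp_force: 19.1
```

```bash
python3 -m crank '[{"x":0.004,"y":0.003,"z":0,"turn":0},{"x":0.012,"y":0.008,"z":0,"turn":0},{"x":0.02,"y":0.0135,"z":0,"turn":0},{"x":0.028,"y":0.019,"z":0,"turn":0},{"x":0.036,"y":0.0245,"z":0,"turn":0},{"x":0.044,"y":0.03,"z":0,"turn":0},{"x":0.051,"y":0.0345,"z":0,"turn":0},{"x":0.057,"y":0.0385,"z":0,"turn":0},{"x":0.062,"y":0.042,"z":0,"turn":0},{"x":0.064,"y":0.0435,"z":0,"turn":0},{"x":0.066,"y":0.045,"z":0,"turn":0},{"x":0.066,"y":0.045,"z":0,"turn":0}]'
```

```text
time_s: 5.82
tool_pos: [0.5798, -0.1306, 0.0973]
tool_rot: [-179.9, -0.2, 130.2]
force: [-8.0, -1.6, 3.6]
grip_width: 0.0144
grasp_force: 25.0
```

```bash
python3 -m crank '[{"x":0.003,"y":0,"z":0,"turn":0},{"x":0.005,"y":0.001,"z":0,"turn":0},{"x":0.007,"y":0.002,"z":0,"turn":0},{"x":0.009,"y":0.003,"z":0,"turn":0},{"x":0.01,"y":0.0037,"z":0,"turn":0},{"x":0.01,"y":0.0037,"z":0,"turn":0}]'; python3 -m crank '[{"x":0.0015,"y":0.001,"z":0,"turn":0},{"x":0.003,"y":0.002,"z":0,"turn":0},{"x":0.004,"y":0.003,"z":0,"turn":0},{"x":0.004,"y":0.003,"z":0,"turn":0}]'
```

```text
time_s: 6.58
tool_pos: [0.5789, -0.126, 0.0975]
tool_rot: [-179.9, 0.4, 130.1]
force: [2.4, -10.7, -6.4]
grip_width: 0.0138
grasp_force: 25.0
time_s: 7.08
tool_pos: [0.5788, -0.1256, 0.0975]
tool_rot: [-179.7, 0.8, 129.9]
force: [4.6, -19.2, -10.2]
grip_width: 0.0137
grasp_force: 25.0
```

The tailstock stopped at about 86 mm with 19 N of push, as predicted. I'll ease the push a little, then tighten.

```bash
python3 -m crank '[{"x":-0.0025,"y":-0.0015,"z":0,"turn":0},{"x":-0.0025,"y":-0.0015,"z":0,"turn":0.1},{"x":-0.0025,"y":-0.0015,"z":0,"turn":0.22},{"x":-0.0025,"y":-0.0015,"z":0,"turn":0.34},{"x":-0.0025,"y":-0.0015,"z":0,"turn":0.46},{"x":-0.0025,"y":-0.0015,"z":0,"turn":0.58},{"x":-0.0025,"y":-0.0015,"z":0,"turn":0.7},{"x":-0.0025,"y":-0.0015,"z":0,"turn":0.82},{"x":-0.0025,"y":-0.0015,"z":0,"turn":0.92},{"x":-0.0025,"y":-0.0015,"z":0,"turn":1.02},{"x":-0.0025,"y":-0.0015,"z":0,"turn":1.1},{"x":-0.0025,"y":-0.0015,"z":0,"turn":1.1}]' - 35; python3 -c "
from cell import env;o=env.get_obs();print(o['wrist_torque'],o['qpos'])"
```

```text
time_s: 8.57
tool_pos: [0.5795, -0.1258, 0.0973]
tool_rot: [179.5, 0.5, 66.9]
force: [5.2, -15.1, -12.2]
grip_width: 0.014
grasp_force: 35.0
[-3.20070419 -0.96374158 -0.05316249] [-33.2183239   24.63150724  52.41933769 102.90781644 -21.24796311
  62.6684571    3.44535692]
```

```bash
for t in 1; do python3 -m crank '[{"x":0,"y":0,"z":0,"turn":0.05},{"x":0,"y":0,"z":0,"turn":0.1},{"x":0,"y":0,"z":0,"turn":0.14},{"x":0,"y":0,"z":0,"turn":0.14}]'; done; python3 -c "
from cell import env;o=env.get_obs();print(o['wrist_torque'])"; python3 -m crank '[{"x":0,"y":0,"z":0,"turn":0.04},{"x":0,"y":0,"z":0,"turn":0.08},{"x":0,"y":0,"z":0,"turn":0.08}]';  python3 -c "
from cell import env;o=env.get_obs();print(o['wrist_torque'])"
```

```text
time_s: 9.07
tool_pos: [0.5796, -0.1258, 0.0973]
tool_rot: [179.4, 0.4, 59.0]
force: [5.7, -15.6, -12.2]
grip_width: 0.0139
grasp_force: 35.0
[-3.31756038 -1.01376628  0.08090484]
time_s: 9.45
tool_pos: [0.5797, -0.1258, 0.0973]
tool_rot: [179.4, 0.4, 54.5]
force: [6.3, -16.3, -12.9]
grip_width: 0.0136
grasp_force: 35.0
[-3.41767592 -1.07296163  0.49213546]
```

Torque has risen sharply to about 0.49 N m at a wing angle of about 1.3, so the knob is tight. I'll relieve the push, let go and lift.

```bash
python3 -m crank '[{"x":-0.0012,"y":0.0017,"z":0.0015,"turn":0},{"x":-0.0024,"y":0.0035,"z":0.003,"turn":0},{"x":-0.0024,"y":0.0035,"z":0.003,"turn":0}]'; python3 -m crank '[{"x":-0.0024,"y":0.0035,"z":0.002,"turn":0},{"x":-0.0024,"y":0.0035,"z":0.002,"turn":0},{"x":-0.0024,"y":0.0035,"z":0.002,"turn":0}]' 0.06; python3 -m crank '[{"x":0,"y":0,"z":-0.02,"turn":0},{"x":0,"y":0,"z":-0.06,"turn":0},{"x":0,"y":0,"z":-0.12,"turn":0},{"x":0,"y":0,"z":-0.17,"turn":0},{"x":0,"y":0,"z":-0.17,"turn":0}]' 0.087
python3 - <<'E'
from h import *
np.set_printoptions(precision=4,suppress=True)
o=env.get_obs(); print(o['force'])
for n in('scene','top'):
    im=imaging.read_camera(n); cv2.imwrite(f'pics/{n}3.png',im[:,:,::-1]); cal=imaging.get_calibration(n)
    for a,ce,bb,l in blobs(mask(im,'red')+0,60):
        print(n,'red',a,ce,bb,onz(cal,ce,.205))
s=cv2.imread('pics/scene3.png')[130:290,180:390]; cv2.imwrite('pics/s3c.png',cv2.resize(s,None,fx=3.5,fy=3.5,interpolation=2))
E
```

```text
time_s: 9.82
tool_pos: [0.5799, -0.1261, 0.0969]
tool_rot: [179.9, 0.1, 54.6]
force: [-7.2, -5.9, 13.2]
grip_width: 0.0135
grasp_force: 35.0
time_s: 10.2
tool_pos: [0.5835, -0.1266, 0.0939]
tool_rot: [179.8, -0.2, 54.6]
force: [-0.1, -0.4, -0.3]
grip_width: 0.0363
grasp_force: 0.0
time_s: 10.82
tool_pos: [0.5835, -0.1276, 0.2679]
tool_rot: [179.6, -0.3, 54.6]
force: [0.5, 1.0, -0.4]
grip_width: 0.0837
grasp_force: 0.0
[ 0.543   0.9565 -0.4396]
scene red 2157 [438.1  17.1] [403   0  87  49] [-0.0911 -0.2207  0.205 ]
scene red 3082 [543.1  70.3] [512   0  48 121] [-0.1319  0.0677  0.205 ]
scene red 143 [269.5 179.5] [263 173  14  14] [ 0.5649 -0.0077  0.205 ]
top red 868 [ 32.4 195.6] [ 21 164  23  65] [0.5776 0.5239 0.205 ]
top red 120 [290.1 201.5] [284 196  13  12] [ 0.5671 -0.0063  0.205 ]
```

View pics/s3c.png

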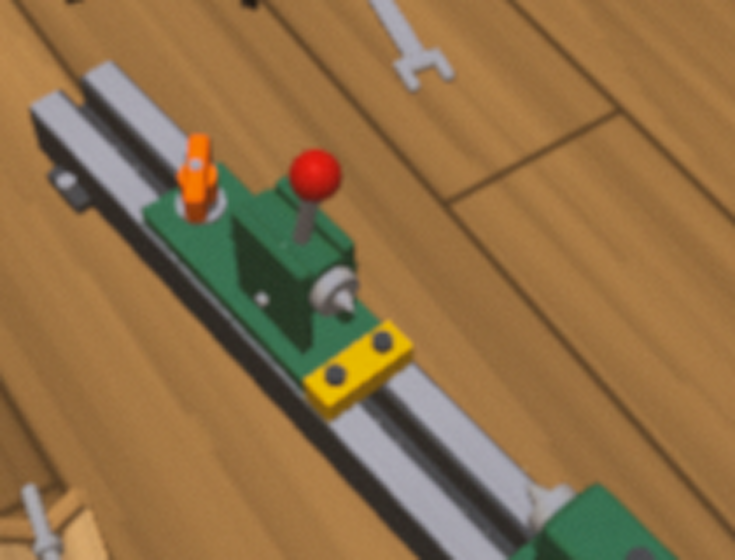

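The crop shows the foot flush on the yellow stop (scene crop about (310,385)–(380,330)), the orange wing turned, and the ball at (315,175). Both cameras put the ball at about (0.566,-0.007). I'll turn the jaws across the bed and take the ball.

```bash
python3 -m crank '[{"x":0.02,"y":-0.02,"z":0,"turn":-0.12},{"x":0.045,"y":-0.043,"z":0,"turn":-0.27},{"x":0.07,"y":-0.067,"z":0,"turn":-0.42},{"x":0.088,"y":-0.084,"z":0,"turn":-0.57},{"x":0.088,"y":-0.084,"z":0,"turn":-0.722},{"x":0.088,"y":-0.084,"z":0,"turn":-0.722},{"x":0.088,"y":-0.084,"z":0.02,"turn":-0.722},{"x":0.088,"y":-0.084,"z":0.04,"turn":-0.722},{"x":0.088,"y":-0.084,"z":0.055,"turn":-0.722},{"x":0.088,"y":-0.084,"z":0.062,"turn":-0.722},{"x":0.088,"y":-0.084,"z":0.062,"turn":-0.722}]'; python3 -m crank '[{"x":0,"y":0,"z":0,"turn":0},{"x":0,"y":0,"z":0,"turn":0},{"x":0,"y":0,"z":0,"turn":0},{"x":0,"y":0,"z":0,"turn":0},{"x":0,"y":0,"z":0,"turn":0},{"x":0,"y":0,"z":0,"turn":0},{"x":0,"y":0,"z":0,"turn":0},{"x":0,"y":0,"z":0,"turn":0}]' 0 45
```

```text
time_s: 12.3
tool_pos: [0.5635, -0.007, 0.2002]
tool_rot: [-180.0, 0.0, 95.9]
force: [0.6, 0.5, 0.0]
grip_width: 0.0866
grasp_force: 0.0
time_s: 13.3
tool_pos: [0.566, -0.0066, 0.2008]
tool_rot: [179.7, 0.1, 96.0]
force: [7.1, 0.2, -5.0]
grip_width: 0.0251
grasp_force: 44.9
```

A width of 25 mm on a 28 mm ball suggests the pads sit low on it. I'll let go, rise 9 mm and regrip.

```bash
python3 -m crank '[{"x":0,"y":0,"z":0,"turn":0},{"x":0,"y":0,"z":0,"turn":0},{"x":0,"y":0,"z":0,"turn":0},{"x":0,"y":-0.002,"z":-0.005,"turn":0},{"x":0,"y":-0.002,"z":-0.009,"turn":0},{"x":0,"y":-0.002,"z":-0.009,"turn":0}]' 0.05 ; python3 -m crank '[{"x":0,"y":0,"z":0,"turn":0},{"x":0,"y":0,"z":0,"turn":0},{"x":0,"y":0,"z":0,"turn":0},{"x":0,"y":0,"z":0,"turn":0},{"x":0,"y":0,"z":0,"turn":0},{"x":0,"y":0,"z":0,"turn":0}]' 0 45
python3 - <<'E'
from h import *
im=imaging.read_camera('wrist'); cv2.imwrite('pics/w4.png',im[:,:,::-1])
E
```

```text
time_s: 14.05
tool_pos: [0.5621, -0.007, 0.2102]
tool_rot: [179.9, -0.0, 96.0]
force: [-0.5, -0.3, -0.3]
grip_width: 0.0498
grasp_force: 0.0
time_s: 14.8
tool_pos: [0.5657, -0.0066, 0.2096]
tool_rot: [179.4, 0.1, 96.0]
force: [13.4, 0.0, -9.9]
grip_width: 0.0255
grasp_force: 45.0
```

View pics/w4.png

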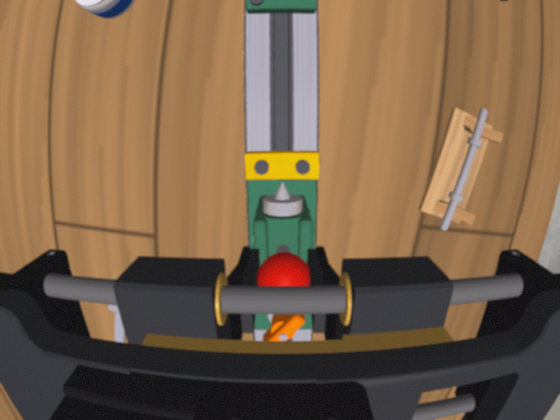

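The wrist view shows the ball at (284,272) seated between both pads, with the centre at (283,190) and the foot against the stop. The width is just pad compliance. I'll remove the lateral offset and draw the lever back.

```bash
python3 -m crank '[{"x":0,"y":0.003,"z":0,"turn":0},{"x":-0.004,"y":0.0045,"z":-0.001,"turn":0},{"x":-0.01,"y":0.0045,"z":-0.0015,"turn":0},{"x":-0.016,"y":0.0045,"z":-0.002,"turn":0},{"x":-0.022,"y":0.0045,"z":-0.0025,"turn":0},{"x":-0.028,"y":0.0045,"z":-0.0025,"turn":0},{"x":-0.034,"y":0.0045,"z":-0.002,"turn":0},{"x":-0.04,"y":0.0045,"z":-0.0015,"turn":0},{"x":-0.046,"y":0.0045,"z":-0.0005,"turn":0},{"x":-0.051,"y":0.0045,"z":0,"turn":0},{"x":-0.055,"y":0.0045,"z":0.001,"turn":0},{"x":-0.055,"y":0.0045,"z":0.001,"turn":0}]'
python3 - <<'E'
from h import *
np.set_printoptions(precision=4,suppress=True)
for n in('scene','top'):
    im=imaging.read_camera(n); cv2.imwrite(f'pics/{n}5.png',im[:,:,::-1])
im=imaging.read_camera('wrist'); cv2.imwrite('pics/w5.png',im[:,:,::-1])
a=cv2.resize(im[100:360,180:400,::-1],None,fx=1.8,fy=1.8,interpolation=2); s=cv2.imread('pics/scene5.png')[140:257,205:380]; s=cv2.resize(s,(400,468*400//700),interpolation=2)
c=np.zeros((468,796,3),np.uint8); c[:,:396]=a; c[:s.shape[0],396:]=s; cv2.imwrite('pics/c5.png',c)
E
```

```text
time_s: 16.35
tool_pos: [0.5719, -0.0575, 0.2096]
tool_rot: [-180.0, -0.4, 96.1]
force: [-2.0, 8.9, 7.1]
grip_width: 0.026
grasp_force: 45.0
```

View pics/c5.png

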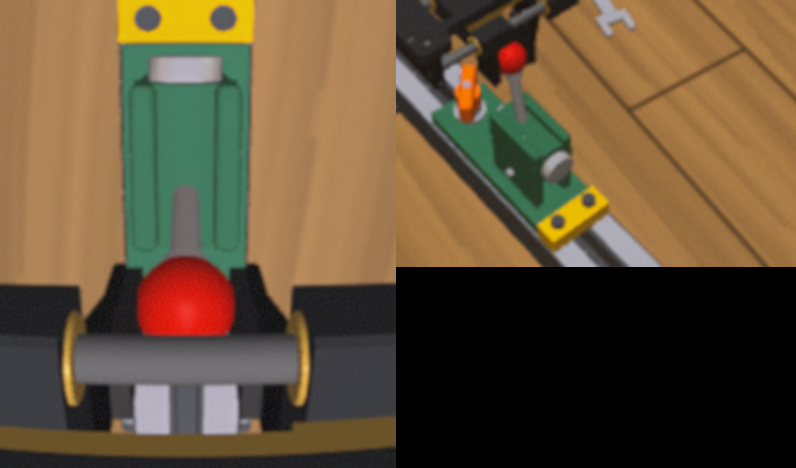

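The point has vanished into the nose, and the foot is still on the stop. The lever is at about 0.41, so I'll draw it 4 mm further for margin, hold, and hand in.

```bash
python3 -m crank '[{"x":-0.002,"y":0,"z":0.0005,"turn":0},{"x":-0.004,"y":0,"z":0.001,"turn":0},{"x":-0.004,"y":0,"z":0.001,"turn":0},{"x":-0.004,"y":0,"z":0.001,"turn":0},{"x":-0.004,"y":0,"z":0.001,"turn":0},{"x":-0.004,"y":0,"z":0.001,"turn":0},{"x":-0.004,"y":0,"z":0.001,"turn":0},{"x":-0.004,"y":0,"z":0.001,"turn":0}]'
python3 - <<'E'
from h import *
im=imaging.read_camera('wrist'); cv2.imwrite('pics/w6.png',im[:,:,::-1])
a=cv2.imread('pics/w5.png')
for n,q in(('w5',a[:,:,::-1].copy()),('w6',im)):
    print(n,[(b[0],b[1],b[2]) for b in blobs(mask(q,'red'),200)],[(b[1],b[2]) for b in blobs(mask(q,'yellow'),100)][:2])
print(env.get_obs()['tool_pos'])
E
```

```text
time_s: 17.5
tool_pos: [0.5723, -0.0613, 0.2088]
tool_rot: [-180.0, -0.4, 96.1]
force: [-2.9, 8.7, 7.1]
grip_width: 0.0255
grasp_force: 45.0
w5 [(np.int32(2022), array([282.6, 266.4]), array([256, 243,  55,  44], dtype=int32))] [(array([282.5, 110.4]), array([245,  96,  76,  28], dtype=int32))]
w6 [(np.int32(2067), array([282.7, 265.8]), array([256, 242,  55,  45], dtype=int32))] [(array([282.4, 105.7]), array([245,  92,  76,  28], dtype=int32))]
[ 0.57229082 -0.0613479   0.20884204]
```

Run:
```python
import cv2,numpy as np
c=np.hstack([cv2.resize(cv2.imread(f'pics/{f}.png')[y:y+90,235:330],None,fx=4,fy=4,interpolation=2) for f,y in(('w5',90),('w6',86))]); cv2.imwrite('pics/c6.png',c)
```

```text
(no output)
```

View pics/c6.png

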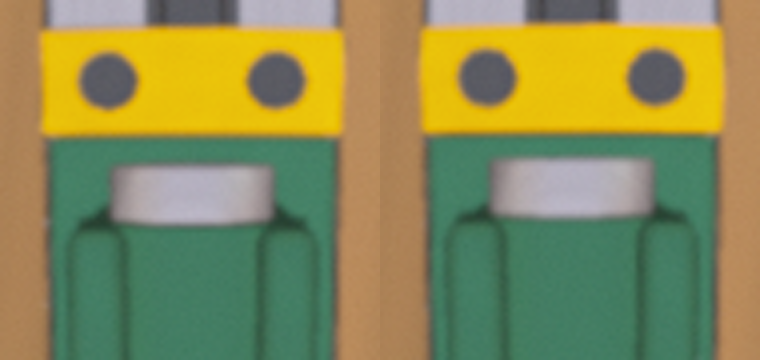

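Both crops show the foot tight on the stop (edge at about y=135) and only the flat nose, with no point showing. The tailstock has not slid, so I'm handing in.

```bash
python3 -c "
from cell import env;print(env.sign_off())"
```

```text
the job is handed in; nothing more can be done
None
```

The job is handed in at about 17.5 s: the tailstock is butted on the yellow stop and locked with the knob turned to its end, and the lever is held back at about 0.44 rad with the point inside the nose; the arm never went near the axle, gauge, tin or spanner.

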